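# Sweep the used breathing filters into the open tray

## Task

Clear away the three used breathing filters: slowly and gently push each one across the table with your fingers, through the open front of the steel tray, until it lies wholly inside, flat on its base. They are contaminated, so do not grip, lift or tip over any of them, and leave everything else on the table where it is.

Things in the scene. Friction and masses are not known exactly. Their poses are not given: they have to be found in the camera images.
- tray: steel tray with an open front, fixed to the table: 220 mm long (x), 120 mm deep (y), walls 30 mm high, 5 mm thick, on both ends (inside at x = -105, +105 mm) and along the back (inside at y = +55 mm); the open front edge is at y = -60 mm. Its floor is level with the table, without a step. Origin at the centre of its underside. At yaw 0 it opens to world -y; turned up to 0.25 rad either way
- filter0: used breathing filter: a white plastic drum, 48 mm across and 26 mm high (upright sides to 24 mm), with a thin grey band round it and a 15 mm wide tube stub standing on its top to 38 mm; about 40 g, loose, slides freely on the table. It is round about its upright z axis; origin at the centre of its underside. There are three alike
- filter1: used breathing filter: a white plastic drum, 48 mm across and 26 mm high (upright sides to 24 mm), with a thin grey band round it and a 15 mm wide tube stub standing on its top to 38 mm; about 40 g, loose, slides freely on the table. It is round about its upright z axis; origin at the centre of its underside. There are three alike
- filter2: used breathing filter: a white plastic drum, 48 mm across and 26 mm high (upright sides to 24 mm), with a thin grey band round it and a 15 mm wide tube stub standing on its top to 38 mm; about 40 g, loose, slides freely on the table. It is round about its upright z axis; origin at the centre of its underside. There are three alike
- tape: roll of paper tape lying flat, off-white ring 54 mm across, 26 mm hole, 19 mm high; origin at the centre of its underside; loose, leave alone
- vial: small amber glass vial standing upright, 28 mm across, 50 mm high; origin at the centre of its underside; loose, leave alone
- biteblock: white plastic bite block, a 44 x 26 x 16 mm block with a 40 mm wide, 24 mm high flange at its -x end; origin under its centre; loose, leave alone
- pot: lidded pot standing beside the tray's -x end, 48 mm across, 55 mm high; origin at the centre of its underside; loose, leave alone
- syringe: syringe lying on the table, about 145 mm long along its x axis, 34 mm wide and 27 mm high; origin on the table under its barrel; loose, leave alone
- laryngoscope: steel laryngoscope lying down, handle 120 mm long along its x axis, 29 mm thick, with a 90 mm blade to +y at its +x end; origin on the table under the handle's middle; loose, leave alone
- spraycan: white spray can standing at the far right, 54 mm across, 170 mm high; origin at the centre of its underside; loose, leave alone

How it is judged:
At the end, for the whole second after the job is handed in: each filter's centre is within the tray at least 23 mm behind its open front edge (whole filter inside to 1 mm) and between its end walls, flat on its base (within 0.2 rad, underside below 8 mm) and at rest; every bystander is within 20 mm of where it started, and the standing ones still stand (x of filter0 in the frame of tray between -0.09 and 0.09 m and y of filter0 in the frame of tray between -0.037 and 0.055 m and height (world z) of each of filter0, filter1, filter2 below 0.008 m and angle between each of filter0, filter1, filter2's own z axis and vertical below 0.2 rad and linear speed of each of filter0, filter1, filter2 below 0.02 m/s and x of filter1 in the frame of tray between -0.09 and 0.09 m and y of filter1 in the frame of tray between -0.037 and 0.055 m and x of filter2 in the frame of tray between -0.09 and 0.09 m and y of filter2 in the frame of tray between -0.037 and 0.055 m and distance of each of tape, vial, biteblock, pot, syringe, laryngoscope, spraycan from where it was at the start of the episode below 0.02 m and angle between each of vial, pot, spraycan's own z axis and vertical below 0.5 rad); the robot touches nothing.
It fails at once if a filter is lifted off the table (underside centre above 12 mm) (height (world z) of any of filter0, filter1, filter2 above 0.012 m).
It fails at once if a filter is tipped by more than 0.5 rad (angle between any of filter0, filter1, filter2's own z axis and vertical above 0.5 rad).
It fails at once if a filter is gripped or jammed: the fingers bear on it with more than 5.5 N (a gentle push takes under 1 N) (contact force between the fingers and filter0 above 5.5 N or contact force between the fingers and filter1 above 5.5 N or contact force between the fingers and filter2 above 5.5 N).
It fails at once if another thing on the table is moved by more than 20 mm or knocked over (distance of any of tape, vial, biteblock, pot, syringe, laryngoscope, spraycan from where it was at the start of the episode above 0.02 m or angle between any of vial, pot, spraycan's own z axis and vertical above 0.5 rad).
It also fails if it takes over 67 s, if anything falls off the work surface, if the arm or the gripper's body presses on something with over 40 N, if the wrist force passes 120 N, or if a joint passes its speed limit or range.

## Robot

A 7-joint arm with a two-finger parallel gripper is mounted at the origin on the work surface. World frame = base frame: x ahead of the robot, y to its left, z up, the work surface at z = 0. Lengths are in m, angles in rad, forces in N, time in s.
With the tool pointing down it reaches from about 0.35 to 0.9 m from the base axis. Payload 7.2 kg.
Tool frame: the origin (TCP) lies on the front face of the gripper's body, between the roots of the fingers; the fingertips stand 80 mm ahead of it and the grasp point (between the pads) lies 61 mm ahead of it; z points along the fingers, y is the line along which they close (so a half turn about z gives the same grasp; the last joint's range is limited). The gripper opens to 88 mm and grips with 3 to 60 N. Pads are 20 mm wide; open, the fingers measure 115 mm over their backs; the gripper's body (75 mm by 178 mm) begins 61 mm behind the grasp point.
Start: joints at [1.071, 0.411, -0.013, 1.596, 0.006, 1.134, -0.082], TCP at [0.262, -0.568, 0.303] pointing down, gripper open.
Joint ranges: [-2.95, 2.95], [-0.29, 1.99], [-1.47, 1.44], [0.14, 2.54], [-1.03, 4.17], [0.13, 1.85], [-2.86, 2.86]. Speed limits (rad/s): [2.39, 2.39, 3.01, 3.01, 3.14, 3.14, 3.14].

## Interface

Orientations are given as a unit quaternion [x, y, z, w].
In Python, from bench import ctrl gives the robot as it stands.
- The arm moves only by the shell command python3 -m jog 'ROWS' [FORCE]. ROWS is JSON, a list of rows, each an object with "rotation": the turn, a rotation vector about the world's x, y, z in degrees, a list of three; "slide": the shift along the world's x, y, z in cm, a list of three; "fingers": the opening, from -1 (shut) to 1 (fully open), so that 0 is half open. A call has 1 to 5 rows; each row is the pose to reach, as a shift and turn from the pose commanded when the call began; what a row does not reach only later rows make up. A row lasts 1/8 s, in which the tool goes at most 62.5 mm and 10.7 degrees, less where a joint would pass 70% of its speed; a pose out of reach is approached as far as the arm can. A call with a gripper value outside its range is refused whole. The fingers move at their own pace and stop on an object; FORCE is the grip in N (left out, the last holds). Time passes only in rows, so rows that repeat a pose let the fingers close. It gives the time, the measured TCP pose, the force, the opening and the grip force at its end, in the units of the state.
- ctrl.state(): the state, without advancing time (a new reading comes with each control period).
- ctrl.get_image(name): name is "side" or "top" or "wrist"; returns the picture (480x640x3 uint8, red, green, blue); there is no depth.
- ctrl.camera_model(name): a dict with "fx", "fy", "cx", "cy" (pixels), "k1" (the pictures are not rectified: a ray, as slopes to the right and down, at radius r is drawn at 1 + k1 r^2 times it, then the intrinsics apply), "R" (3x3) and "t" (3): a world point X has camera coordinates R X + t. Camera axes: x right, y down, z forward; pixel columns grow to the right and rows downward; lengths in m; the calibration is good to about 2 mm. A picture is of the moment at which its call begins: read the wrist's pose just before it. camera_model takes no time and is no camera call; for the wrist camera it gives the pose at the moment of the call.
- ctrl.close_job(): hands the job in; it is judged then, once.
The state is a dict: "t": time; "q": joint angles; "joint_vel": joint speeds; "tau": joint torques, N m; "tool_pos": TCP position; "tcp_rot": TCP orientation; "force": force on the tool from outside, world axes, zero at the start; "moment": the same for the moment, N m; "finger_gap": finger opening in m; "grasp_force": force on a finger pad.
Only numpy, scipy, OpenCV 4.12 (cv2) and the standard library are available. Lean on these libraries where they do the work, as an engineer would, in place of code of your own. Each camera call takes 0.05 s, during which the arm holds its last target. There are 200 camera calls.

## Working session

There is one attempt and no reset: what is moved stays moved. The work goes in short steps, Python scripts to look and compute and a shell command to move; the robot and the scene stay as the last step left them, time stands still between calls to the robot, and variables do not carry over. Pictures are saved under pics/ and viewed, at most 10 in all, crops included, and the job is handed in when it is done.

```bash
mkdir -p pics; ls; python3 - <<'E'
from bench import ctrl
import cv2
s=ctrl.state(); print(s['t'],s['tool_pos'],s['tcp_rot'],s['finger_gap'])
for n in ['top','side']:
    im=ctrl.get_image(n); cv2.imwrite(f'pics/{n}0.png',im[...,::-1]); m=ctrl.camera_model(n); print(n,m)
E
```

```text
pics
0.0 [ 0.2613817  -0.56731717  0.30186266] [ 9.76783138e-01  2.14229125e-01 -2.12617505e-04 -7.33076665e-04] 0.08744029826633168
top {'fx': 508.84736816194874, 'fy': 508.84736816194874, 'cx': 314.6365392308358, 'cy': 239.86933556961037, 'k1': 0.02337556265096281, 'R': array([[ 0.01442756, -0.99982262,  0.01210707],
       [-0.98585636, -0.01624588, -0.16680319],
       [ 0.16697029, -0.00952927, -0.98591588]]), 't': array([-0.04025062,  0.54816603,  0.92180941])}
side {'fx': 442.0871790062016, 'fy': 442.0871790062016, 'cx': 317.6307215574652, 'cy': 241.01151428084856, 'k1': -0.03194109856700091, 'R': array([[ 0.96464095, -0.26340601, -0.00922583],
       [-0.14294619, -0.49344525, -0.85794998],
       [ 0.22143674,  0.82893248, -0.51365038]]), 't': array([-0.5493446 ,  0.08479989,  0.87060165])}
```

View pics/top0.png

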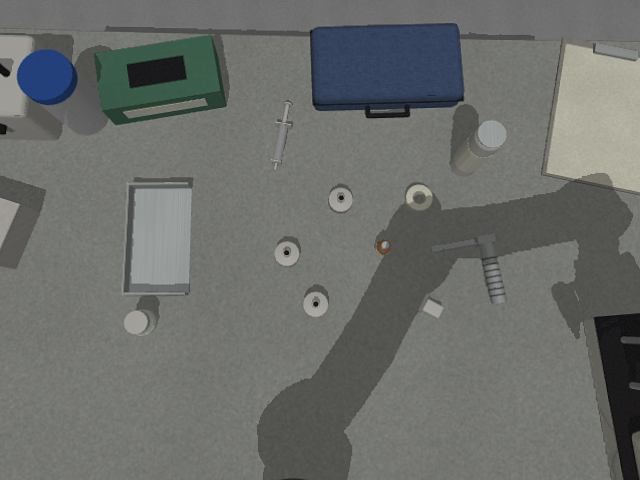

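View pics/side0.png

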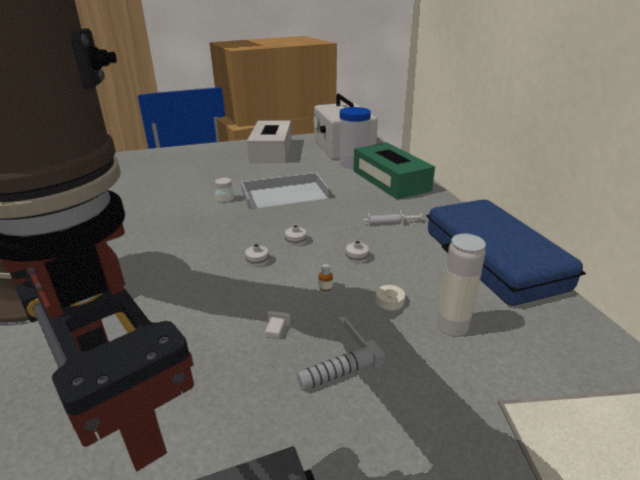

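The top view shows filters at about (341,199), (287,253) and (316,304). The tray spans (125,181) to (190,294) and opens to the right (world -y). The vial is at (383,246), the tape at (419,197), the syringe at (282,135) and the pot at (136,322).

```bash
cat > h.py <<'E'
import numpy as np, cv2
from bench import ctrl
def ray(m,u,v,z):
    K=np.array([[m['fx'],0,m['cx']],[0,m['fy'],m['cy']],[0,0,1]])
    x,y=cv2.undistortPoints(np.array([[[u,v]]],float),K,np.array([m['k1'],0,0,0]))[0,0]
    R=np.array(m['R']);c=-R.T@m['t'];d=R.T@np.array([x,y,1.])
    return (c+d*(z-c[2])/d[2])[:2]
def filters(im,m,guess,zs=.026,r=.020):
    # white drum top blob near each guess -> centre
    hsv=cv2.cvtColor(im,cv2.COLOR_RGB2HSV); mask=((hsv[...,2]>165)&(hsv[...,1]<50)).astype('uint8')
    out=[]
    for u,v in guess:
        k=np.zeros_like(mask);cv2.circle(k,(int(u),int(v)),17,1,-1)
        p=cv2.findNonZero(mask*k)
        (a,b),rr=cv2.minEnclosingCircle(p); out.append((a,b,rr,*ray(m,a,b,zs)))
    return out
E
python3 - <<'E'
from h import *
np.set_printoptions(precision=4,suppress=True)
im=cv2.imread('pics/top0.png')[...,::-1].copy();m=ctrl.camera_model('top')
for f in filters(im,m,[(341,199),(287,253),(316,304)],.022):print(np.array(f))
print([ray(m,*p,.038) for p in [(341,198),(287,253),(316,304)]])
for n,u,v,z in [('tape',419,197,.019),('vial',383,246,.05),('bite',433,308,.02),('pot',136,322,.055),('syr1',275,167,.01),('syr2',289,102,.01),('bladetip',434,248,.015),('t0',125,181,.03),('t1',192,180,.03),('t2',189,294,.03),('t3',123,294,.03)]: print(n,ray(m,u,v,z))
c=cv2.resize(im[160:340,105:345],None,fx=3.3,fy=3.3,interpolation=cv2.INTER_CUBIC);cv2.imwrite('pics/c0.png',c[...,::-1])
from scipy.spatial.transform import Rotation as R
print(R.from_quat(ctrl.state()['tcp_rot']).as_matrix())
m=ctrl.camera_model('wrist');print(m)
E
```

```text
[341.5    207.       7.5665   0.6195  -0.0841]
[286.5    260.       8.5587   0.5124   0.0219]
[315.5    308.      10.5001   0.4211  -0.0356]
[array([ 0.6336, -0.082 ]), array([0.5238, 0.0205]), array([ 0.428 , -0.0362])]
tape [ 0.6432 -0.2383]
vial [ 0.5385 -0.1614]
bite [ 0.4247 -0.2605]
pot [0.3902 0.2914]
syr1 [0.7029 0.0501]
syr2 [0.8427 0.025 ]
bladetip [ 0.5417 -0.2666]
t0 [0.6622 0.3409]
t1 [0.6668 0.2108]
t2 [0.4437 0.2043]
t3 [0.442  0.3279]
[[ 0.9082  0.4186 -0.0007]
 [ 0.4186 -0.9082  0.0013]
 [-0.0001 -0.0014 -1.    ]]
{'fx': 332.49975140152816, 'fy': 332.49975140152816, 'cx': 319.02117275253636, 'cy': 241.4349453577405, 'k1': -0.0362483266911022, 'R': array([[ 0.4187, -0.9081, -0.0019],
       [-0.8778, -0.4052,  0.2555],
       [-0.2328, -0.1053, -0.9668]]), 't': array([-0.6241, -0.0303,  0.3899])}
```

View pics/c0.png

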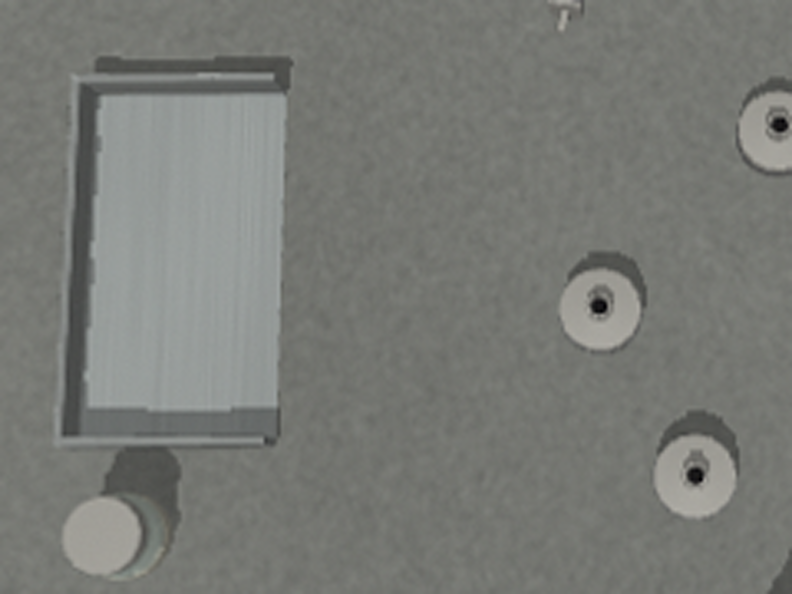

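```bash

python3 -m jog '[{"rotation":[0,0,5],"slide":[2,4,0],"fingers":-0.32},{"rotation":[0,0,10],"slide":[4,8,0],"fingers":-0.32},{"rotation":[0,0,16],"slide":[6.5,13,0],"fingers":-0.32},{"rotation":[0,0,24],"slide":[9.5,19,0],"fingers":-0.32},{"rotation":[0,0,32],"slide":[12.5,25,0],"fingers":-0.32}]' 10
python3 -m jog '[{"rotation":[0,0,8],"slide":[2.7,5.3,0],"fingers":-0.32},{"rotation":[0,0,16],"slide":[5.5,10.7,0],"fingers":-0.32},{"rotation":[0,0,24],"slide":[8.4,16.5,0],"fingers":-0.32},{"rotation":[0,0,30],"slide":[11.5,22,0],"fingers":-0.32},{"rotation":[0,0,33.25],"slide":[13.8,25.7,0],"fingers":-0.32}]'
python3 - <<'E'
from h import *
from scipy.spatial.transform import Rotation as R
np.set_printoptions(precision=4,suppress=True)
m=ctrl.camera_model('wrist');im=ctrl.get_image('wrist');cv2.imwrite('pics/w1.png',im[...,::-1])
s=ctrl.state();print(s['t'],s['tool_pos'],R.from_quat(s['tcp_rot']).as_matrix(),s['finger_gap'],s['force'])
import pickle;pickle.dump(m,open('w1.pkl','wb'))
E
```

```text
t: 0.72
tool_pos: [0.3829, -0.324, 0.3025]
tcp_rot: [0.879, 0.477, -0.0, -0.0]
force: [1.3, -0.6, -0.2]
finger_gap: 0.0416
grasp_force: 0.0
t: 1.35
tool_pos: [0.5211, -0.0661, 0.3026]
tcp_rot: [0.706, 0.709, 0.0, -0.0]
force: [0.1, -0.5, -0.8]
finger_gap: 0.03
grasp_force: 0.0
1.4 [ 0.5235 -0.0605  0.3028] [[-0.0117  0.9999  0.0023]
 [ 0.9999  0.0117  0.004 ]
 [ 0.004   0.0023 -1.    ]] 0.030034719527252708 [1.847  4.0584 0.9809]
```

View pics/w1.png

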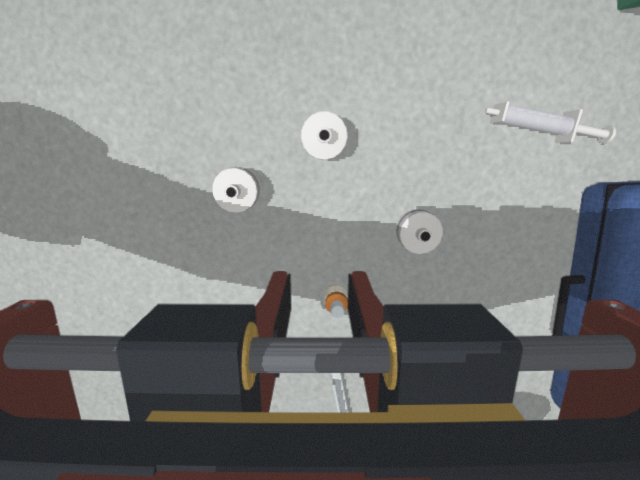

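The wrist view shows the stub holes of filter B at (324,135), C at (231,191) and A at (425,236), and the vial at (336,300) between the fingers.

```bash
python3 - <<'E'
from h import *
import pickle
m=pickle.load(open('w1.pkl','rb'))
for p in [(324,135),(231,191),(425,236)]: print(ray(m,*p,.038))
print('vial',ray(m,337,308,.05))
t=ctrl.camera_model('top')
for u,v,z in [(126.2,182.7,.03),(188.3,182.7,.03),(187.4,293.3,.03),(122.3,293.9,.03),(192,188.5,0),(189.2,284,0)]: print(ray(t,u,v,z))
E
```

```text
[0.52661352 0.02226196]
[ 0.43045941 -0.03366139]
[ 0.63622815 -0.08095174]
vial [ 0.54220666 -0.15993491]
[0.6588344  0.33835131]
[0.66119643 0.21767994]
[0.44497892 0.2073422 ]
[0.44218609 0.3292247 ]
[0.65771431 0.2170157 ]
[0.46493259 0.21197917]
```

```bash

python3 -m jog '[{"rotation":[0,0,0],"slide":[0.1,0.2,-5],"fingers":-0.32},{"rotation":[0,0,0],"slide":[0.1,0.5,-10],"fingers":-0.32},{"rotation":[0,0,0],"slide":[0.1,0.8,-15],"fingers":-0.32},{"rotation":[0,0,0],"slide":[0.1,1,-19],"fingers":-0.32},{"rotation":[0,0,0],"slide":[0.1,1,-21.3],"fingers":-0.32}]'
python3 -m jog '[{"rotation":[0,0,0],"slide":[0,0.8,0],"fingers":-0.32},{"rotation":[0,0,0],"slide":[0,1.6,0],"fingers":-0.32},{"rotation":[0,0,0],"slide":[0,2.4,0],"fingers":-0.32},{"rotation":[0,0,0],"slide":[0,3.0,0],"fingers":-0.32},{"rotation":[0,0,0],"slide":[0,3.4,0],"fingers":-0.32}]'
python3 -m jog '[{"rotation":[0,0,0],"slide":[0,0.4,0],"fingers":-0.32},{"rotation":[0,0,0],"slide":[0,0.8,0],"fingers":-0.32},{"rotation":[0,0,0],"slide":[0,1.2,0],"fingers":-0.32},{"rotation":[0,0,0],"slide":[0,1.6,0],"fingers":-0.32},{"rotation":[0,0,0],"slide":[0,2.1,0],"fingers":-0.32}]'
python3 - <<'E'
from h import *
im=ctrl.get_image('wrist');cv2.imwrite('pics/w2.png',im[...,::-1])
E
```

```text
t: 2.02
tool_pos: [0.5201, -0.0588, 0.0872]
tcp_rot: [0.707, 0.707, -0.001, -0.001]
force: [-0.2, -1.1, -1.5]
finger_gap: 0.03
grasp_force: 0.0
t: 2.65
tool_pos: [0.5217, -0.0244, 0.0902]
tcp_rot: [0.707, 0.707, 0.0, 0.0]
force: [-0.8, -0.1, 0.2]
finger_gap: 0.0299
grasp_force: 0.0
t: 3.28
tool_pos: [0.5215, -0.0037, 0.0896]
tcp_rot: [0.707, 0.707, -0.0, 0.0]
force: [0.4, -0.0, 0.4]
finger_gap: 0.0297
grasp_force: 0.2
```

View pics/w2.png

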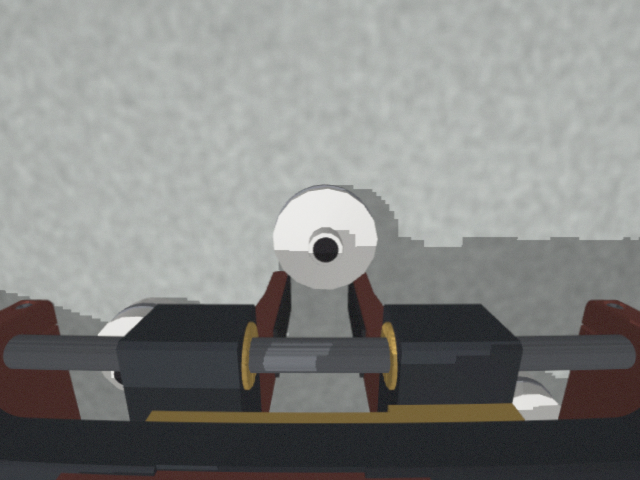

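The drum sits centred between the fingertips at (325,240), so I'll keep pushing.

```bash

python3 -m jog '[{"rotation":[0,0,0],"slide":[0.05,0.6,0],"fingers":-0.32},{"rotation":[0,0,0],"slide":[0.1,1.2,0],"fingers":-0.32},{"rotation":[0,0,0],"slide":[0.2,1.9,0],"fingers":-0.32},{"rotation":[0,0,0],"slide":[0.3,2.6,0],"fingers":-0.32},{"rotation":[0,0,0],"slide":[0.4,3.4,0],"fingers":-0.32}]'
python3 -m jog '[{"rotation":[0,0,0],"slide":[0.1,0.8,0],"fingers":-0.32},{"rotation":[0,0,0],"slide":[0.2,1.6,0],"fingers":-0.32},{"rotation":[0,0,0],"slide":[0.3,2.4,0],"fingers":-0.32},{"rotation":[0,0,0],"slide":[0.4,3.2,0],"fingers":-0.32},{"rotation":[0,0,0],"slide":[0.5,4,0],"fingers":-0.32}]'
python3 -m jog '[{"rotation":[0,0,0],"slide":[0.1,0.8,0],"fingers":-0.32},{"rotation":[0,0,0],"slide":[0.2,1.6,0],"fingers":-0.32},{"rotation":[0,0,0],"slide":[0.3,2.4,0],"fingers":-0.32},{"rotation":[0,0,0],"slide":[0.4,3.2,0],"fingers":-0.32},{"rotation":[0,0,0],"slide":[0.5,4,0],"fingers":-0.32}]'
python3 -m jog '[{"rotation":[0,0,0],"slide":[0.1,0.8,0],"fingers":-0.32},{"rotation":[0,0,0],"slide":[0.2,1.6,0],"fingers":-0.32},{"rotation":[0,0,0],"slide":[0.3,2.4,0],"fingers":-0.32},{"rotation":[0,0,0],"slide":[0.4,3.2,0],"fingers":-0.32},{"rotation":[0,0,0],"slide":[0.5,4,0],"fingers":-0.32}]'
python3 - <<'E'
from h import *
im=ctrl.get_image('wrist');cv2.imwrite('pics/w3.png',im[...,::-1])
E
```

```text
t: 3.95
tool_pos: [0.5255, 0.0307, 0.0896]
tcp_rot: [0.707, 0.707, 0.0, 0.0]
force: [-0.4, -1.8, -0.2]
finger_gap: 0.0296
grasp_force: 0.2
t: 4.58
tool_pos: [0.5305, 0.0707, 0.0896]
tcp_rot: [0.707, 0.707, 0.0, 0.0]
force: [0.5, -0.4, -0.5]
finger_gap: 0.0301
grasp_force: 0.2
t: 5.2
tool_pos: [0.5355, 0.1107, 0.0897]
tcp_rot: [0.707, 0.707, 0.0, 0.0]
force: [0.6, -0.1, 0.3]
finger_gap: 0.0295
grasp_force: 0.2
t: 5.82
tool_pos: [0.5405, 0.1507, 0.0897]
tcp_rot: [0.707, 0.707, -0.0, 0.0]
force: [-0.3, -0.3, -0.2]
finger_gap: 0.0295
grasp_force: 0.2
```

View pics/w3.png

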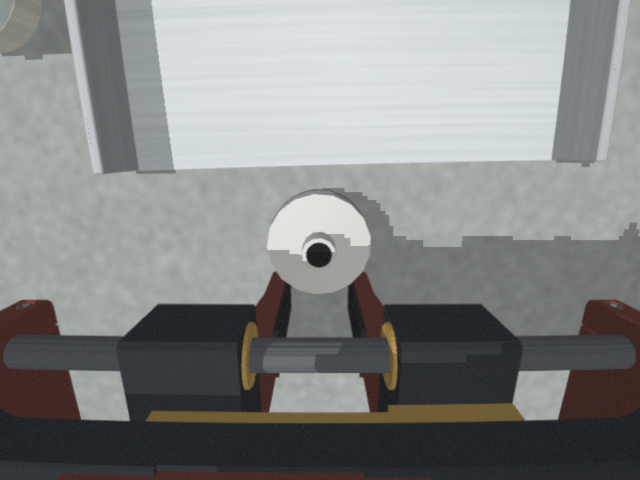

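Filter B is centred and the tray mouth lies straight ahead, with its front edge at row ~165. I'll push it in, back off, and go behind filter A.

```bash

python3 -m jog '[{"rotation":[0,0,0],"slide":[0.1,0.8,0],"fingers":-0.32},{"rotation":[0,0,0],"slide":[0.2,1.6,0],"fingers":-0.32},{"rotation":[0,0,0],"slide":[0.3,2.4,0],"fingers":-0.32},{"rotation":[0,0,0],"slide":[0.4,3.2,0],"fingers":-0.32},{"rotation":[0,0,0],"slide":[0.5,4,0],"fingers":-0.32}]'
python3 -m jog '[{"rotation":[0,0,0],"slide":[0.1,0.8,0],"fingers":-0.32},{"rotation":[0,0,0],"slide":[0.2,1.5,0],"fingers":-0.32},{"rotation":[0,0,0],"slide":[0.3,2.2,0],"fingers":-0.32},{"rotation":[0,0,0],"slide":[0.4,2.7,0],"fingers":-0.32},{"rotation":[0,0,0],"slide":[0.4,3.1,0],"fingers":-0.32}]'
python3 -m jog '[{"rotation":[0,0,0],"slide":[0,0.3,0],"fingers":-0.32},{"rotation":[0,0,0],"slide":[0,0.5,0],"fingers":-0.32},{"rotation":[0,0,0],"slide":[0,0.5,0],"fingers":-0.32},{"rotation":[0,0,0],"slide":[0,-0.3,0],"fingers":-0.32},{"rotation":[0,0,0],"slide":[0,-1.5,0],"fingers":-0.32}]'
python3 -m jog '[{"rotation":[0,0,0],"slide":[0,-2.5,0],"fingers":-0.32},{"rotation":[0,0,0],"slide":[0,-4,0.5],"fingers":-0.32},{"rotation":[0,0,0],"slide":[0,-5,3.5],"fingers":-0.32},{"rotation":[0,0,0],"slide":[1,-7,8],"fingers":-0.32},{"rotation":[0,0,0],"slide":[2.5,-12,8],"fingers":-0.32}]'
python3 - <<'E'
from h import *
np.set_printoptions(precision=4,suppress=True)
m=ctrl.camera_model('wrist');im=ctrl.get_image('wrist');cv2.imwrite('pics/w4.png',im[...,::-1])
s=ctrl.state();print(s['t'],s['tool_pos'])
g=cv2.cvtColor(im,cv2.COLOR_RGB2GRAY);n,l,st,c=cv2.connectedComponentsWithStats((g[:290]<60).astype('uint8'))
for i in range(1,n):
    if 25<st[i,4]<900: print(c[i],st[i,4],ray(m,*c[i],.038))
E
```

```text
t: 6.5
tool_pos: [0.5455, 0.1907, 0.0897]
tcp_rot: [0.707, 0.707, 0.0, 0.0]
force: [-0.4, -1.0, 0.4]
finger_gap: 0.0296
grasp_force: 0.3
t: 7.12
tool_pos: [0.5495, 0.2214, 0.0896]
tcp_rot: [0.707, 0.707, 0.0, 0.0]
force: [-0.1, -0.8, 1.2]
finger_gap: 0.0301
grasp_force: 0.4
t: 7.75
tool_pos: [0.5494, 0.2055, 0.0896]
tcp_rot: [0.707, 0.707, -0.0, 0.0]
force: [0.1, -0.3, -0.3]
finger_gap: 0.0297
grasp_force: 0.0
t: 8.38
tool_pos: [0.5763, 0.0882, 0.1739]
tcp_rot: [0.706, 0.709, 0.003, 0.001]
force: [0.8, -0.3, -0.1]
finger_gap: 0.0296
grasp_force: 0.0
8.425 [0.5777 0.0771 0.1718]
[279.6469 281.5344] 320 [0.5505 0.0721]
[358.5015 281.4799] 323 [0.6057 0.0722]
```

View pics/w4.png

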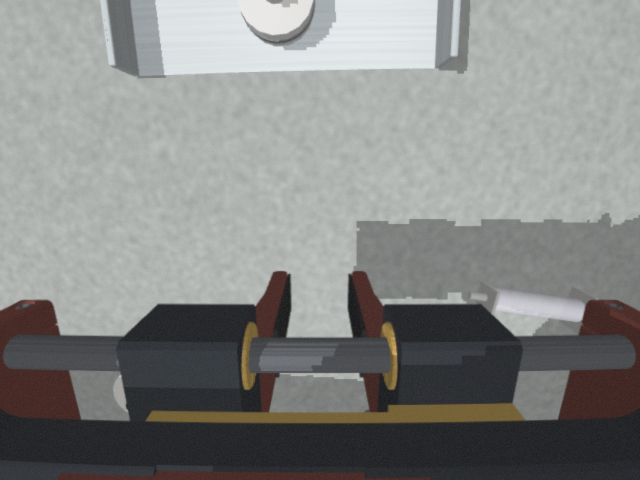

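Filter B is well inside the tray: its edge is at row 40 and the tray's front edge is at row 72. Next is filter A.

```bash

python3 -m jog '[{"rotation":[0,0,0],"slide":[1.2,-4.5,0],"fingers":-0.32},{"rotation":[0,0,0],"slide":[2.5,-9.5,0],"fingers":-0.32},{"rotation":[0,0,0],"slide":[3.8,-14.5,0],"fingers":-0.32},{"rotation":[0,0,0],"slide":[5,-19,0],"fingers":-0.32},{"rotation":[0,0,0],"slide":[6,-22.4,0],"fingers":-0.32}]'
python3 -m jog '[{"rotation":[0,0,0],"slide":[0,0,0],"fingers":-0.32},{"rotation":[0,0,0],"slide":[0,0,0],"fingers":-0.32}]'
python3 - <<'E'
from h import *
np.set_printoptions(precision=4,suppress=True)
m=ctrl.camera_model('wrist');im=ctrl.get_image('wrist');cv2.imwrite('pics/w5.png',im[...,::-1])
g=cv2.cvtColor(im,cv2.COLOR_RGB2GRAY);n,l,st,c=cv2.connectedComponentsWithStats((g[:260]<50).astype('uint8'))
for i in range(1,n):
    if 25<st[i,4]<900: print(c[i],st[i,4],ray(m,*c[i],.038))
E
```

```text
t: 9.05
tool_pos: [0.6342, -0.1411, 0.1697]
tcp_rot: [0.708, 0.706, -0.0, 0.0]
force: [0.3, 0.3, 0.1]
finger_gap: 0.03
grasp_force: 0.0
t: 9.3
tool_pos: [0.6341, -0.1372, 0.1696]
tcp_rot: [0.707, 0.707, 0.0, -0.0]
force: [0.5, 0.6, -0.3]
finger_gap: 0.0298
grasp_force: 0.0
[320.8944 177.0282] 142 [ 0.636  -0.0812]
[577.     253.0059] 508 [ 0.8117 -0.1316]
```

```bash

python3 -m jog '[{"rotation":[0,0,0],"slide":[0.1,-0.6,-2],"fingers":-0.32},{"rotation":[0,0,0],"slide":[0.1,-0.6,-4.5],"fingers":-0.32},{"rotation":[0,0,0],"slide":[0.1,-0.6,-6.8],"fingers":-0.32},{"rotation":[0,0,0],"slide":[0.1,-0.6,-8],"fingers":-0.32},{"rotation":[0,0,0],"slide":[0.1,-0.2,-8],"fingers":-0.32}]'
python3 -m jog '[{"rotation":[0,0,0],"slide":[0,0.7,0],"fingers":-0.32},{"rotation":[0,0,0],"slide":[0,1.2,0],"fingers":-0.32},{"rotation":[0,0,0],"slide":[0,1.6,0],"fingers":-0.32},{"rotation":[0,0,0],"slide":[0,2.0,0],"fingers":-0.32},{"rotation":[0,0,0],"slide":[0,2.4,0],"fingers":-0.32}]'
python3 -m jog '[{"rotation":[0,0,0],"slide":[0,0.4,0],"fingers":-0.32},{"rotation":[0,0,0],"slide":[0,0.8,0],"fingers":-0.32},{"rotation":[0,0,0],"slide":[0,1.2,0],"fingers":-0.32},{"rotation":[0,0,0],"slide":[0,1.7,0],"fingers":-0.32},{"rotation":[0,0,0],"slide":[0,2.3,0],"fingers":-0.32}]'
python3 - <<'E'
from h import *
np.set_printoptions(precision=4,suppress=True)
m=ctrl.camera_model('wrist');im=ctrl.get_image('wrist');cv2.imwrite('pics/w6.png',im[...,::-1])
g=cv2.cvtColor(im,cv2.COLOR_RGB2GRAY);n,l,st,c=cv2.connectedComponentsWithStats((g[150:300,270:370]<45).astype('uint8'))
for i in range(1,n):
    if 25<st[i,4]<2900: p=c[i]+[270,150];print(p,st[i,4],ray(m,*p,.038))
E
```

```text
t: 9.98
tool_pos: [0.6347, -0.1396, 0.0882]
tcp_rot: [0.707, 0.707, -0.001, -0.001]
force: [0.2, 0.7, 0.2]
finger_gap: 0.0301
grasp_force: 0.0
t: 10.6
tool_pos: [0.6355, -0.1157, 0.0898]
tcp_rot: [0.707, 0.707, 0.0, 0.0]
force: [0.1, 0.3, 0.0]
finger_gap: 0.0299
grasp_force: 0.0
t: 11.22
tool_pos: [0.6355, -0.0926, 0.0896]
tcp_rot: [0.707, 0.707, 0.0, 0.0]
force: [0.2, -1.4, 0.4]
finger_gap: 0.0299
grasp_force: 0.1
[318.4016 255.1563] 371 [ 0.6359 -0.0636]
[285.98 292.74] 100 [ 0.6218 -0.0806]
[352.1909 292.3727] 110 [ 0.6505 -0.0805]
```

```bash

python3 -m jog '[{"rotation":[0,0,0],"slide":[-0.05,0.8,0],"fingers":-0.32},{"rotation":[0,0,0],"slide":[-0.1,1.7,0],"fingers":-0.32},{"rotation":[0,0,0],"slide":[-0.2,2.6,0],"fingers":-0.32},{"rotation":[0,0,0],"slide":[-0.3,3.5,0],"fingers":-0.32},{"rotation":[0,0,0],"slide":[-0.35,4.4,0],"fingers":-0.32}]'
python3 -m jog '[{"rotation":[0,0,0],"slide":[-0.1,0.9,0],"fingers":-0.32},{"rotation":[0,0,0],"slide":[-0.2,1.8,0],"fingers":-0.32},{"rotation":[0,0,0],"slide":[-0.25,2.7,0],"fingers":-0.32},{"rotation":[0,0,0],"slide":[-0.3,3.6,0],"fingers":-0.32},{"rotation":[0,0,0],"slide":[-0.35,4.5,0],"fingers":-0.32}]'
python3 -m jog '[{"rotation":[0,0,0],"slide":[-0.1,0.9,0],"fingers":-0.32},{"rotation":[0,0,0],"slide":[-0.2,1.8,0],"fingers":-0.32},{"rotation":[0,0,0],"slide":[-0.25,2.7,0],"fingers":-0.32},{"rotation":[0,0,0],"slide":[-0.3,3.6,0],"fingers":-0.32},{"rotation":[0,0,0],"slide":[-0.35,4.5,0],"fingers":-0.32}]'
python3 -m jog '[{"rotation":[0,0,0],"slide":[-0.1,0.9,0],"fingers":-0.32},{"rotation":[0,0,0],"slide":[-0.2,1.8,0],"fingers":-0.32},{"rotation":[0,0,0],"slide":[-0.25,2.7,0],"fingers":-0.32},{"rotation":[0,0,0],"slide":[-0.3,3.6,0],"fingers":-0.32},{"rotation":[0,0,0],"slide":[-0.35,4.5,0],"fingers":-0.32}]'
python3 -m jog '[{"rotation":[0,0,0],"slide":[-0.1,0.9,0],"fingers":-0.32},{"rotation":[0,0,0],"slide":[-0.2,1.8,0],"fingers":-0.32},{"rotation":[0,0,0],"slide":[-0.25,2.7,0],"fingers":-0.32},{"rotation":[0,0,0],"slide":[-0.3,3.6,0],"fingers":-0.32},{"rotation":[0,0,0],"slide":[-0.35,4.5,0],"fingers":-0.32}]'
python3 - <<'E'
from h import *
np.set_printoptions(precision=4,suppress=True)
m=ctrl.camera_model('wrist');im=ctrl.get_image('wrist');cv2.imwrite('pics/w7.png',im[...,::-1])
g=cv2.cvtColor(im,cv2.COLOR_RGB2GRAY);n,l,st,c=cv2.connectedComponentsWithStats((g[150:300,270:370]<45).astype('uint8'))
for i in range(1,n):
    if 25<st[i,4]<2900: p=c[i]+[270,150];print(p,st[i,4],ray(m,*p,.038))
E
```

```text
t: 11.9
tool_pos: [0.6319, -0.0481, 0.0897]
tcp_rot: [0.707, 0.707, 0.0, -0.0]
force: [1.0, -0.6, 0.3]
finger_gap: 0.0298
grasp_force: 0.1
t: 12.52
tool_pos: [0.6284, -0.0033, 0.0896]
tcp_rot: [0.707, 0.707, 0.0, 0.0]
force: [0.3, -0.6, 0.7]
finger_gap: 0.03
grasp_force: 0.1
t: 13.15
tool_pos: [0.6249, 0.0418, 0.0896]
tcp_rot: [0.707, 0.707, -0.0, -0.0]
force: [-0.3, 0.1, -0.4]
finger_gap: 0.03
grasp_force: 0.1
t: 13.78
tool_pos: [0.6214, 0.0868, 0.0896]
tcp_rot: [0.707, 0.707, 0.0, 0.0]
force: [1.2, -1.1, -0.4]
finger_gap: 0.0299
grasp_force: 0.1
t: 14.4
tool_pos: [0.6179, 0.1317, 0.0897]
tcp_rot: [0.707, 0.707, 0.0, 0.0]
force: [-0.5, -0.4, 0.5]
finger_gap: 0.0299
grasp_force: 0.1
[318.3399 255.032 ] 406 [0.6183 0.1607]
[285.8077 292.875 ] 104 [0.6042 0.1436]
[352.3125 292.5625] 112 [0.633  0.1437]
```

View pics/w7.png

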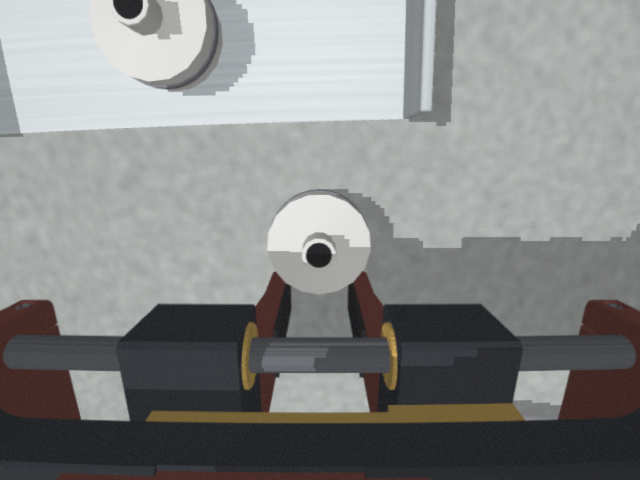

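Filter A is lined up with the space between B (right edge at col 215) and the end wall (col 405). I'll push it in.

```bash

python3 -m jog '[{"rotation":[0,0,0],"slide":[-0.1,0.9,0],"fingers":-0.32},{"rotation":[0,0,0],"slide":[-0.2,1.8,0],"fingers":-0.32},{"rotation":[0,0,0],"slide":[-0.3,2.7,0],"fingers":-0.32},{"rotation":[0,0,0],"slide":[-0.4,3.6,0],"fingers":-0.32},{"rotation":[0,0,0],"slide":[-0.4,4.5,0],"fingers":-0.32}]'
python3 -m jog '[{"rotation":[0,0,0],"slide":[-0.1,0.9,0],"fingers":-0.32},{"rotation":[0,0,0],"slide":[-0.1,1.8,0],"fingers":-0.32},{"rotation":[0,0,0],"slide":[-0.1,2.6,0],"fingers":-0.32},{"rotation":[0,0,0],"slide":[-0.1,3.3,0],"fingers":-0.32},{"rotation":[0,0,0],"slide":[-0.1,3.9,0],"fingers":-0.32}]'
python3 -m jog '[{"rotation":[0,0,0],"slide":[0,0.4,0],"fingers":-0.32},{"rotation":[0,0,0],"slide":[0,0.7,0],"fingers":-0.32},{"rotation":[0,0,0],"slide":[0,0.7,0],"fingers":-0.32},{"rotation":[0,0,0],"slide":[0,-0.3,0],"fingers":-0.32},{"rotation":[0,0,0],"slide":[0,-1.5,0],"fingers":-0.32}]'
python3 -m jog '[{"rotation":[0,0,0],"slide":[0,-2.5,0],"fingers":-0.32},{"rotation":[0,0,0],"slide":[0,-4,0.5],"fingers":-0.32},{"rotation":[0,0,0],"slide":[0,-5,3.5],"fingers":-0.32},{"rotation":[0,0,0],"slide":[-2,-7,8],"fingers":-0.32},{"rotation":[0,0,0],"slide":[-5,-11,8],"fingers":-0.32}]'
python3 -m jog '[{"rotation":[0,0,0],"slide":[-3,-4,0],"fingers":-0.32},{"rotation":[0,0,0],"slide":[-6,-8,0],"fingers":-0.32},{"rotation":[0,0,0],"slide":[-9,-12,0],"fingers":-0.32},{"rotation":[0,0,0],"slide":[-11.5,-15.5,0],"fingers":-0.32},{"rotation":[0,0,0],"slide":[-13.3,-18.5,0],"fingers":-0.32}]'
python3 -m jog '[{"rotation":[0,0,0],"slide":[0,0,0],"fingers":-0.32},{"rotation":[0,0,0],"slide":[0,0,0],"fingers":-0.32}]'
python3 - <<'E'
from h import *
np.set_printoptions(precision=4,suppress=True)
m=ctrl.camera_model('wrist');im=ctrl.get_image('wrist');cv2.imwrite('pics/w8.png',im[...,::-1])
g=cv2.cvtColor(im,cv2.COLOR_RGB2GRAY);n,l,st,c=cv2.connectedComponentsWithStats((g[:260]<50).astype('uint8'))
for i in range(1,n):
    if 25<st[i,4]<900: print(c[i],st[i,4],ray(m,*c[i],.038))
E
```

```text
t: 15.08
tool_pos: [0.6138, 0.1768, 0.0897]
tcp_rot: [0.707, 0.707, -0.0, -0.0]
force: [0.6, -0.8, -0.2]
finger_gap: 0.0301
grasp_force: 0.3
t: 15.7
tool_pos: [0.613, 0.2156, 0.0896]
tcp_rot: [0.707, 0.707, -0.0, 0.0]
force: [0.1, -0.7, 1.2]
finger_gap: 0.0298
grasp_force: 0.3
t: 16.32
tool_pos: [0.613, 0.1991, 0.0896]
tcp_rot: [0.707, 0.707, -0.0, 0.0]
force: [-0.0, -0.0, 0.6]
finger_gap: 0.0301
grasp_force: 0.0
t: 16.95
tool_pos: [0.5646, 0.0912, 0.1734]
tcp_rot: [0.707, 0.708, 0.003, 0.002]
force: [0.1, -1.4, -0.3]
finger_gap: 0.0301
grasp_force: 0.0
t: 17.58
tool_pos: [0.4286, -0.0967, 0.1701]
tcp_rot: [0.708, 0.707, -0.0, 0.0]
force: [0.1, -0.4, -0.6]
finger_gap: 0.0298
grasp_force: 0.0
t: 17.82
tool_pos: [0.4305, -0.0946, 0.1701]
tcp_rot: [0.707, 0.707, 0.001, 0.0]
force: [-0.2, -0.4, 0.4]
finger_gap: 0.03
grasp_force: 0.0
[316.4808 170.3269] 104 [ 0.4299 -0.0346]
```

```bash

python3 -m jog '[{"rotation":[0,0,0],"slide":[0,-0.6,-2],"fingers":-0.32},{"rotation":[0,0,0],"slide":[0,-0.6,-4.5],"fingers":-0.32},{"rotation":[0,0,0],"slide":[0,-0.6,-6.8],"fingers":-0.32},{"rotation":[0,0,0],"slide":[0,-0.6,-8],"fingers":-0.32},{"rotation":[0,0,0],"slide":[0,-0.2,-8],"fingers":-0.32}]'
python3 -m jog '[{"rotation":[0,0,0],"slide":[0,0.7,0],"fingers":-0.32},{"rotation":[0,0,0],"slide":[0,1.4,0],"fingers":-0.32},{"rotation":[0,0,0],"slide":[0,2,0],"fingers":-0.32},{"rotation":[0,0,0],"slide":[0,2.4,0],"fingers":-0.32},{"rotation":[0,0,0],"slide":[0,2.8,0],"fingers":-0.32}]'
python3 -m jog '[{"rotation":[0,0,0],"slide":[0,0.4,0],"fingers":-0.32},{"rotation":[0,0,0],"slide":[0,0.8,0],"fingers":-0.32},{"rotation":[0,0,0],"slide":[0,1.2,0],"fingers":-0.32},{"rotation":[0,0,0],"slide":[0,1.7,0],"fingers":-0.32},{"rotation":[0,0,0],"slide":[0.1,2.3,0],"fingers":-0.32}]'
python3 - <<'E'
from h import *
np.set_printoptions(precision=4,suppress=True)
m=ctrl.camera_model('wrist');im=ctrl.get_image('wrist');cv2.imwrite('pics/w9.png',im[...,::-1])
g=cv2.cvtColor(im,cv2.COLOR_RGB2GRAY);n,l,st,c=cv2.connectedComponentsWithStats((g[150:300,270:370]<45).astype('uint8'))
for i in range(1,n):
    if 25<st[i,4]<2900: p=c[i]+[270,150];print(p,st[i,4],ray(m,*p,.038))
E
```

```text
t: 18.5
tool_pos: [0.4299, -0.0961, 0.0891]
tcp_rot: [0.707, 0.707, -0.0, -0.001]
force: [0.2, 1.1, 0.3]
finger_gap: 0.03
grasp_force: 0.0
t: 19.12
tool_pos: [0.43, -0.0686, 0.0898]
tcp_rot: [0.707, 0.707, 0.0, 0.0]
force: [0.7, -0.9, 1.1]
finger_gap: 0.0299
grasp_force: 0.0
t: 19.75
tool_pos: [0.4309, -0.0455, 0.0896]
tcp_rot: [0.707, 0.707, -0.0, -0.0]
force: [-0.6, -0.6, 0.1]
finger_gap: 0.0298
grasp_force: 0.1
[319.0912 255.302 ] 351 [ 0.4316 -0.0167]
[285.9327 292.5865] 104 [ 0.4173 -0.0335]
[352.1869 292.6636] 107 [ 0.446  -0.0336]
```

```bash

python3 -m jog '[{"rotation":[0,0,0],"slide":[0.2,0.8,0],"fingers":-0.32},{"rotation":[0,0,0],"slide":[0.4,1.7,0],"fingers":-0.32},{"rotation":[0,0,0],"slide":[0.7,2.6,0],"fingers":-0.32},{"rotation":[0,0,0],"slide":[1,3.5,0],"fingers":-0.32},{"rotation":[0,0,0],"slide":[1.3,4.4,0],"fingers":-0.32}]'
python3 -m jog '[{"rotation":[0,0,0],"slide":[0.3,0.9,0],"fingers":-0.32},{"rotation":[0,0,0],"slide":[0.6,1.8,0],"fingers":-0.32},{"rotation":[0,0,0],"slide":[0.9,2.7,0],"fingers":-0.32},{"rotation":[0,0,0],"slide":[1.2,3.6,0],"fingers":-0.32},{"rotation":[0,0,0],"slide":[1.5,4.5,0],"fingers":-0.32}]'
python3 -m jog '[{"rotation":[0,0,0],"slide":[0.3,0.9,0],"fingers":-0.32},{"rotation":[0,0,0],"slide":[0.6,1.8,0],"fingers":-0.32},{"rotation":[0,0,0],"slide":[0.9,2.7,0],"fingers":-0.32},{"rotation":[0,0,0],"slide":[1.2,3.6,0],"fingers":-0.32},{"rotation":[0,0,0],"slide":[1.5,4.5,0],"fingers":-0.32}]'
python3 -m jog '[{"rotation":[0,0,0],"slide":[0.2,0.9,0],"fingers":-0.32},{"rotation":[0,0,0],"slide":[0.4,1.8,0],"fingers":-0.32},{"rotation":[0,0,0],"slide":[0.6,2.7,0],"fingers":-0.32},{"rotation":[0,0,0],"slide":[0.7,3.6,0],"fingers":-0.32},{"rotation":[0,0,0],"slide":[0.8,4.4,0],"fingers":-0.32}]'
python3 - <<'E'
from h import *
np.set_printoptions(precision=4,suppress=True)
m=ctrl.camera_model('wrist');im=ctrl.get_image('wrist');cv2.imwrite('pics/w10.png',im[...,::-1])
g=cv2.cvtColor(im,cv2.COLOR_RGB2GRAY);n,l,st,c=cv2.connectedComponentsWithStats((g[150:300,270:370]<45).astype('uint8'))
for i in range(1,n):
    if 25<st[i,4]<2900: p=c[i]+[270,150];print(p,st[i,4],ray(m,*p,.038))
E
```

```text
t: 20.42
tool_pos: [0.4442, -0.0011, 0.0896]
tcp_rot: [0.707, 0.707, 0.0, 0.0]
force: [-0.3, -0.4, -0.0]
finger_gap: 0.0298
grasp_force: 0.2
t: 21.05
tool_pos: [0.4592, 0.0438, 0.0896]
tcp_rot: [0.707, 0.707, -0.0, 0.0]
force: [0.1, -0.8, 0.5]
finger_gap: 0.0299
grasp_force: 0.2
t: 21.68
tool_pos: [0.4742, 0.0887, 0.0896]
tcp_rot: [0.707, 0.707, -0.0, 0.0]
force: [0.1, -0.0, 0.1]
finger_gap: 0.0299
grasp_force: 0.2
t: 22.3
tool_pos: [0.482, 0.1328, 0.0897]
tcp_rot: [0.707, 0.707, 0.0, -0.0]
force: [0.4, -1.1, 0.1]
finger_gap: 0.0301
grasp_force: 0.2
[319.0791 254.875 ] 392 [0.4827 0.1618]
[285.8491 292.6321] 106 [0.4683 0.1448]
[352.2315 292.6852] 108 [0.497  0.1447]
```

View pics/w10.png

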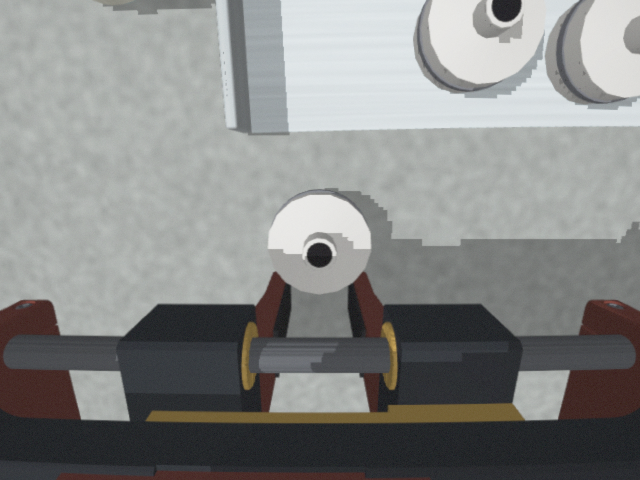

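Filter C is centred, the tray's end wall is at col ~245 and B's left edge is at col 415. I'll shift 6 mm toward +x to clear the wall, then push it in.

```bash

python3 -m jog '[{"rotation":[0,0,0],"slide":[0.2,0.9,0],"fingers":-0.32},{"rotation":[0,0,0],"slide":[0.4,1.8,0],"fingers":-0.32},{"rotation":[0,0,0],"slide":[0.6,2.7,0],"fingers":-0.32},{"rotation":[0,0,0],"slide":[0.7,3.6,0],"fingers":-0.32},{"rotation":[0,0,0],"slide":[0.7,4.4,0],"fingers":-0.32}]'
python3 -m jog '[{"rotation":[0,0,0],"slide":[0,0.8,0],"fingers":-0.32},{"rotation":[0,0,0],"slide":[0,1.6,0],"fingers":-0.32},{"rotation":[0,0,0],"slide":[0,2.3,0],"fingers":-0.32},{"rotation":[0,0,0],"slide":[0,2.9,0],"fingers":-0.32},{"rotation":[0,0,0],"slide":[0,3.4,0],"fingers":-0.32}]'
python3 -m jog '[{"rotation":[0,0,0],"slide":[0,0.4,0],"fingers":-0.32},{"rotation":[0,0,0],"slide":[0,0.7,0],"fingers":-0.32},{"rotation":[0,0,0],"slide":[0,0.7,0],"fingers":-0.32},{"rotation":[0,0,0],"slide":[0,-0.3,0],"fingers":-0.32},{"rotation":[0,0,0],"slide":[0,-1.5,0],"fingers":-0.32}]'
python3 -m jog '[{"rotation":[0,0,0],"slide":[0,-2.5,0],"fingers":-0.32},{"rotation":[0,0,0],"slide":[0,-4,0.5],"fingers":-0.32},{"rotation":[0,0,0],"slide":[0,-5,3.5],"fingers":-0.32},{"rotation":[0,0,0],"slide":[0,-8,8],"fingers":-0.32},{"rotation":[0,0,0],"slide":[0,-13,12],"fingers":-0.32}]'
python3 -m jog '[{"rotation":[0,0,0],"slide":[0,-4,2],"fingers":-0.32},{"rotation":[0,0,0],"slide":[0,-8,4],"fingers":-0.32},{"rotation":[0,0,0],"slide":[0,-12,5],"fingers":-0.32},{"rotation":[0,0,0],"slide":[0,-16,5],"fingers":-0.32},{"rotation":[0,0,0],"slide":[0,-20,5],"fingers":-0.32}]'
python3 -m jog '[{"rotation":[0,0,0],"slide":[0,-4,0],"fingers":-0.32},{"rotation":[0,0,0],"slide":[0,-8,0],"fingers":-0.32},{"rotation":[0,0,0],"slide":[0,-11,0],"fingers":-0.32},{"rotation":[0,0,0],"slide":[0,-13,0],"fingers":-0.32},{"rotation":[0,0,0],"slide":[0,-13,0],"fingers":-0.32}]'
python3 - <<'E'
from h import *
im=ctrl.get_image('top');cv2.imwrite('pics/t11.png',im[...,::-1])
E
```

```text
t: 22.98
tool_pos: [0.489, 0.1769, 0.0896]
tcp_rot: [0.707, 0.707, 0.0, -0.0]
force: [0.7, 0.2, -0.1]
finger_gap: 0.0297
grasp_force: 0.2
t: 23.6
tool_pos: [0.489, 0.2105, 0.0896]
tcp_rot: [0.707, 0.707, -0.0, 0.0]
force: [0.3, 0.4, 0.9]
finger_gap: 0.03
grasp_force: 0.2
t: 24.22
tool_pos: [0.4889, 0.1941, 0.0896]
tcp_rot: [0.707, 0.707, -0.0, 0.0]
force: [-0.8, -0.6, -0.3]
finger_gap: 0.0299
grasp_force: 0.0
t: 24.85
tool_pos: [0.489, 0.0663, 0.2105]
tcp_rot: [0.706, 0.708, 0.001, 0.0]
force: [1.6, -0.8, -0.5]
finger_gap: 0.0298
grasp_force: 0.0
t: 25.48
tool_pos: [0.4885, -0.1354, 0.2594]
tcp_rot: [0.707, 0.707, 0.0, 0.0]
force: [0.4, 0.6, 0.1]
finger_gap: 0.0301
grasp_force: 0.0
t: 26.1
tool_pos: [0.4885, -0.2648, 0.2587]
tcp_rot: [0.708, 0.706, -0.0, -0.0]
force: [-0.1, -0.2, 0.0]
finger_gap: 0.0302
grasp_force: 0.0
```

View pics/t11.png

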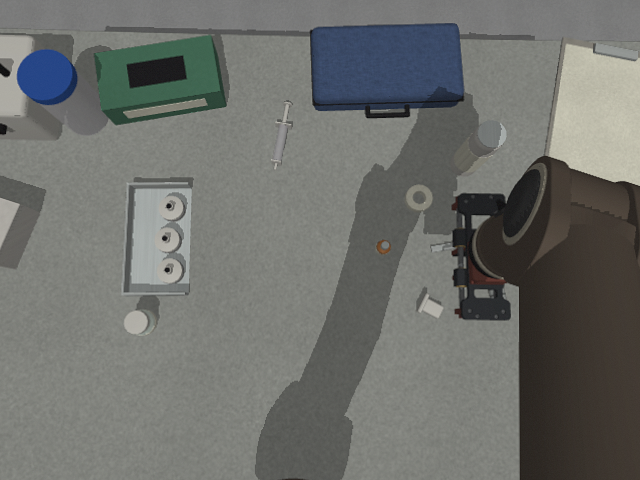

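The top view shows all three filters inside the tray at about (174,206), (170,239) and (172,270). The pot, syringe, tape, vial and bite block are where they were. I'll check the margins numerically before handing in.

```bash
python3 - <<'E'
from h import *
im=cv2.imread('pics/t11.png');m=ctrl.camera_model('top');g=cv2.cvtColor(im,cv2.COLOR_BGR2GRAY)
n,l,st,c=cv2.connectedComponentsWithStats((g[195:285,150:189]<65).astype('uint8'))
for i in range(1,n):
    if st[i,4]>5:
        p=c[i]+[150,195];q=ray(m,*p,.038);d=q-np.array([.552,.2125]);a=.046
        print(p,st[i,4],q,'tray x',d@[np.cos(a),np.sin(a)],'behind front',d@[-np.sin(a),np.cos(a)])
print(ctrl.state()['t'],ctrl.state()['joint_vel'])
E
```

```text
[168.5 205.5] 16 [0.61275943 0.2511949 ] tray x 0.062474500564928016 behind front 0.0358600215449513
[164.27777778 237.88888889] 18 [0.54922989 0.25528809] tray x -0.0007996249805320863 behind front 0.04287021013978353
[166.88235294 269.41176471] 17 [0.48890515 0.24654581] tray x -0.061462548080657896 behind front 0.03691113698294847
26.15 [-2.32671792e-02 -7.24324986e-03 -1.76187833e-02  1.00907693e-02
 -4.98831136e-03 -9.03249990e-05 -3.69377644e-03]
```

All three sit at least 36 mm behind the front edge, against the 23 mm needed, so I'm handing in.

```bash
python3 -c "
from bench import ctrl
print(ctrl.close_job())"
```

```text
the job is handed in; nothing more can be done
None
```

I pushed all three filters into the tray and handed the job in at about 26 s; they lie 36–43 mm behind its front edge (23 mm needed), and nothing else looks moved in the last top view, though the judge returned no verdict.

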